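Set the turret stop and press the vial cap home

ROBOT

A 6-joint arm with a two-finger parallel gripper is mounted at the origin on the work surface. World frame = base frame: x ahead of the robot, y to its left, z up, the work surface at z = 0. Lengths are in mm, angles in degrees, forces in N, time in s.
With the tool pointing down it reaches from about 350 to 725 mm from the base axis. Payload 6 kg.
Tool frame: the origin (TCP) lies on the centre line of the jaws, within the pads' length; the fingertips stand 22 mm ahead of it and the grasp point (between the pads) lies 3 mm ahead of it (arm.finger_overhang is the distance from the TCP to the fingertips, in mm); z points along the fingers, x is the direction in which the jaws open and shut, and the axes are right-handed (so a half turn about z gives the same grasp; the last joint's range is limited). The gripper opens to 85 mm and grips with 20 to 120 N. Pads are 22 mm wide; open, the fingers measure 114 mm over their backs; the gripper's body (76 mm by 85 mm) begins 54 mm behind the grasp point. The pads swing forward as they close: fully open they stand 13 mm farther back than shut.
Start: joints at [-55.48, 2.303, 4.859, 0, -92.561, -19.12], TCP at [159.356, -578.43, 253.261] pointing down, gripper open.
Joint ranges: [-146.85, 146.85], [-73.84, 115.35], [-62.03, 85.46], [-188.31, 113.3], [-161.28, -10.13], [-171.36, 171.36]. Speed limits (degrees/s): [147.25, 147.25, 172.46, 180, 180, 180].

INTERFACE

Orientations are given as [roll, pitch, yaw] about the fixed x, y, z axes, in that order (R = Rz(yaw) Ry(pitch) Rx(roll)).
In Python, from plant import readout, grab_frame, arm gives the robot as it stands.
- The arm moves only by the shell command python3 -m creep 'ROWS' [FORCE]. ROWS is JSON, a list of rows, each an object with "gripper": the opening in per cent of the stroke, from 0 (shut) to 100 (fully open); "delta_pos": the shift along the world's x, y, z in mm, a list of three; "roll": the turn about the world's z in degrees. In form: [{"gripper": gripper, "delta_pos": [x, y, z], "roll": roll}, ...]. A call has 1 to 12 rows; each row shifts and turns the commanded pose from where the row before left it; what a row does not reach is not made up. A row lasts 1/12 s, in which the tool goes at most 41.7 mm and 7.16 degrees, less where a joint would pass 70% of its speed; a pose out of reach is approached as far as the arm can. A call with a gripper value outside its range is refused whole. The fingers move at their own pace and stop on an object; FORCE is the grip in N (left out, the last holds). Time passes only in rows, so rows that do not move let the fingers close. It gives the time, the measured TCP pose, the force and the opening at its end, in the units of the state.
- readout.observe(): the state, without advancing time (a new reading comes with each control period).
- grab_frame(name): name is "side" or "top" or "wrist"; returns a dict with "img" (420x560x3 uint8, red, green, blue), "depth" (420x560 float32, mm along the optical axis (not along the pixel's ray), 0 where there is no reading), "vfov" (degrees; the focal length in pixels is half the picture's height over the tangent of half this angle, whatever the lens; pixels are square), "cx", "cy" (the principal point, pixels), "dist" ([k1, k2, p1, p2, k3] as OpenCV has them; the pictures are not rectified), "xyz" and "orientation" of the camera in the world. Camera axes: x right, y up, looking along -z (the intrinsics and any distortion apply to the point x, -y, -z); pixel columns grow to the right and rows downward; lengths in mm; the calibration is good to about 2 mm. A picture is of the moment at which its call begins.
- arm.hand_in(): hands the job in, once; it reports no verdict.
The state is a dict: "time": time; "joint_positions": joint angles; "dq": joint speeds; "effort": joint torques, N m; "eef_pos": TCP position; "orientation": TCP orientation; "force": force on the tool from outside, world axes, zero at the start; "ft_torque": the same for the moment, N m; "grip_width": finger opening in mm.
Only numpy, scipy, OpenCV 4.12 (cv2) and the standard library are available. Lean on these libraries where they do the work, as an engineer would, in place of code of your own. Each camera call takes 0.05 s, during which the arm holds its last target.

TASK

Set up the small cap press and cap the vial: gently push the turret's crank round counter-clockwise, counting the clicks, until the fifth stop post (counting from the shortest) has clicked in under the ram's lug, without running on past it. Then press the ram's palm knob down, firmly but not hard, until the lug rests on that post and the cap is pushed on, keep it there for a moment, and let the ram come back up. Leave the carton, the bottle and the tape roll where they are.

Things in the scene. Friction and masses are not known exactly. Their poses are not given: they have to be found in the camera images.
- press: Grey fixed cap press. Origin on the table; base plate 20 mm thick, x -80 to 80, y -142 to 112 mm. In this frame (mm): ram axis x 0, y -55; turret axis x 0, y 35; column at y -118; guide bar y -132 to -27, 36 wide, top 130 above the table. A fixed amber vial, white cap (41 across), is under the ram. A brass roller on the wheel's near side (top 46 high, 95 from the turret axis) makes the clicks.
- turret (a joint): Turn of the stop turret, rad, counter-clockwise from above. Clicks are pi/6 apart: post n stands under the ram's lug at (n-1)*pi/6, post 5 at 2.094. Starts at post 1, 2 or 3; travel ends -0.1 and 2.72. At the crank grip a click takes 3 to 8 N up to its crest, half-way between clicks; then it snaps on by itself and stays. Over 20 N by the robot on the turret is too rough: push, do not grip.
- turret_axis (a point): Point on the turret's vertical axis, 60 mm above the table. The toothed aluminium wheel (98 mm across, top 50 mm above the table) carries six upright steel posts, 11 mm thick, on a circle of radius 40 mm, like stairs: post 1 ends 63 mm above the table, each next one 6 mm higher, post 6 93 mm. Its axes turn with the turret.
- crank_grip (a point): Middle of the crank's grip: upright black round post 16 mm thick, 50 to 92 mm above the table (this point 71), 75 mm from the turret axis, at the end of a flat arm (14 mm wide, top 56 mm above the table). At turret value q it lies in direction 0.262+q rad from the press's +x axis, counter-clockwise, seen from the turret axis. The space around its path is free.
- ram (a joint): Downward travel of the ram, m: 0 up, 0.026 end. Springs back up; takes 4 N to start, 6 N at 18 mm, and 5 N more while pushing the cap, met after 10 to 13 mm. A steel lug reaches from it towards the turret and lands on the post below: post 5 after 18 mm (4 after 24, 6 after 12). That is a firm stop (yields 0.2 mm). Over 25 N by the robot on the ram is too hard.
- ram_top (a point): Middle of the flat top (36 mm across) of the black palm knob on the ram, 178 mm above the table when the ram is up; the knob is 44 mm across and 18 mm high. Its z axis points up.
- cap (a joint): How far the snap cap has been pushed down onto the vial, m: starts at 0 to 0.003, about 0.008 when properly on, crushed past 0.0095. It stays where it is pushed to.
- carton_mid (a point): Centre of a plain white carton, 50 x 85 x 60 mm high, loose. Bystander.
- bottle_mid (a point): Centre of a white bottle, 48 mm across, 85 mm high, loose. Bystander.
- tape_mid (a point): Centre of a cardboard tape roll lying flat, 90 mm across, 30 mm high, loose. Bystander.

How it is judged:
By the outcome, as a careful person would: the job done as asked, in the order asked, and still so for the second after the job is handed in, with the robot touching nothing.
It also fails if it takes over 70 s, if anything falls off the work surface, if the arm or the gripper's body presses on something with over 40 N, if the wrist force passes 120 N, or if a joint passes its speed limit or range.

## Working session

There is one attempt and no reset: what is moved stays moved. The work goes in short steps, Python scripts to look and compute and a shell command to move; the robot and the scene stay as the last step left them, time stands still between calls to the robot, and variables do not carry over. Pictures are saved under pics/ and viewed, and the job is handed in when it is done.

```bash
ls; mkdir -p pics; python3 - <<'E'
from plant import readout, grab_frame, arm
import cv2
print(readout.observe())
for n in ("side","top","wrist"):
    f=grab_frame(n); cv2.imwrite(f"pics/{n}0.png",f["img"][:,:,::-1])
    print(n,f["vfov"],f["cx"],f["cy"],f["dist"],f["xyz"],f["orientation"])
E
```

```text
pics
{'time': 0.0, 'joint_positions': array([-5.54802891e+01,  2.33638342e+00,  4.79987496e+00, -2.85261039e-02,
       -9.25608229e+01, -1.91170044e+01]), 'dq': array([-0.04249755, -0.07553111,  0.02920123, -0.01158299,  0.0793344 ,
        0.00832995]), 'effort': array([ 2.69453794e-04, -3.68211365e+01,  3.47409761e+01,  6.93230867e+00,
       -5.44759969e-03,  1.14836627e-05]), 'eef_pos': array([ 159.3426867 , -578.13974901,  252.27104548]), 'orientation': array([-1.79995052e+02, -1.01297038e-01,  1.05403952e+02]), 'force': array([-0.08510232,  0.10375996, -0.17239385]), 'ft_torque': array([ 0.00884555, -0.01906377,  0.01040186]), 'grip_width': 85.5565402000739}
side 45.904949175045374 267.3079265142717 207.14122720650994 [-0.1003113  0.         0.         0.         0.       ] [272.01960026 639.12808034 769.17375973] [  47.59223172    0.52730009 -151.54191386]
top 48.640281429934795 272.78244187399986 207.67557101344264 [0.02588707 0.         0.         0.         0.        ] [497.17036819  16.21827603 962.37655431] [  6.59443054   1.48971267 -90.33899978]
wrist 69.96162050816636 277.40848255542136 206.78769366636791 [0.01947425 0.         0.         0.         0.        ] [  80.01931119 -599.75011722  373.03432471] [-18.32635238  -0.13885868 105.37203935]
```

View pics/side0.png

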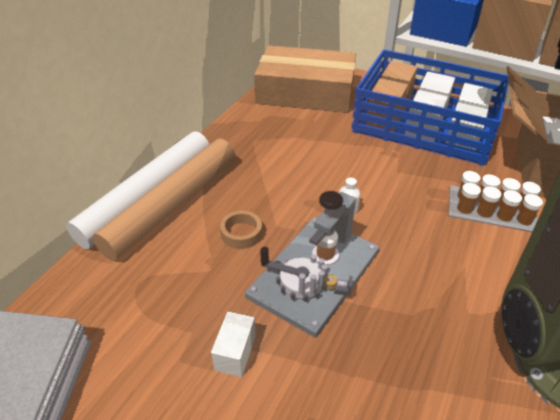

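View pics/top0.png

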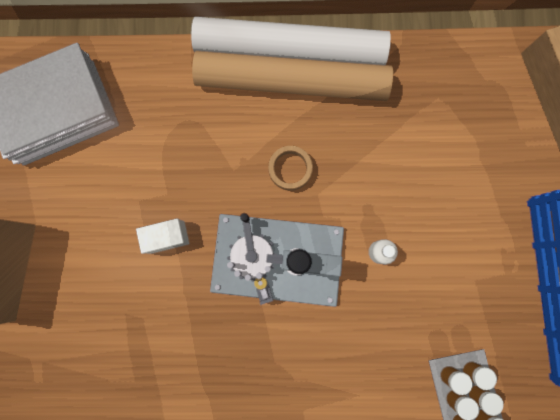

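View pics/wrist0.png

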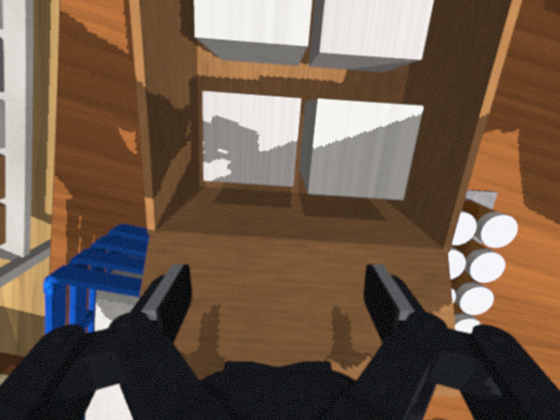

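```bash
cat > h.py <<'E'
from plant import readout, grab_frame, arm
import cv2, numpy as np
from scipy.spatial.transform import Rotation as Ro
def K(f):
    h=f["img"].shape[0]; fl=h/2/np.tan(np.radians(f["vfov"])/2)
    return np.array([[fl,0,f["cx"]],[0,fl,f["cy"]],[0,0,1.]])
def ray(f,uv):
    p=cv2.undistortPoints(np.array(uv,float).reshape(-1,1,2),K(f),np.array(f["dist"]))[:,0]
    d=np.c_[p[:,0],-p[:,1],-np.ones(len(p))]
    return Ro.from_euler("xyz",f["orientation"],degrees=True).apply(d)
def onz(f,uv,z):
    d=ray(f,uv); o=np.array(f["xyz"]); return o+d*((z-o[2])/d[:,2])[:,None]
def cloud(f):
    h,w=f["depth"].shape; v,u=np.mgrid[:h,:w]
    d=ray(f,np.c_[u.ravel(),v.ravel()]); return (np.array(f["xyz"])+d*f["depth"].ravel()[:,None]).reshape(h,w,3)
def proj(f,P):
    R=Ro.from_euler("xyz",f["orientation"],degrees=True)
    c=R.inv().apply(np.atleast_2d(P)-np.array(f["xyz"])); c=c*[1,-1,-1]
    return cv2.projectPoints(c,np.zeros(3),np.zeros(3),K(f),np.array(f["dist"]))[0][:,0]
E
python3 - <<'E'
from h import *
f=grab_frame("top"); im=f["img"]
cv2.imwrite("pics/topz.png",cv2.resize(im[200:320,190:360],None,fx=4.5,fy=4.5,interpolation=cv2.INTER_CUBIC)[:,:,::-1])
g=grab_frame("side")
cv2.imwrite("pics/sidez.png",cv2.resize(g["img"][170:340,220:400],None,fx=3.5,fy=3.5,interpolation=cv2.INTER_CUBIC)[:,:,::-1])
c=cloud(f)
hsv=cv2.cvtColor(im,cv2.COLOR_RGB2HSV)
roi=np.zeros(im.shape[:2],bool); roi[205:315,200:355]=1
dark=(im.max(2)<45)&roi
n,l,s,ce=cv2.connectedComponentsWithStats(dark.astype(np.uint8))
for i in range(1,n):
    if s[i,4]>15: print(s[i],ce[i],np.median(c[l==i],0))
# height layers
for lo,hi in((168,186),(120,140),(84,98),(45,54),(54,60),(12,26)):
    m=(c[...,2]>lo)&(c[...,2]<hi)&roi; print(lo,hi,m.sum(),c[m].mean(0))
# base plate corners
m=((c[...,2]>12)&roi).astype(np.uint8)
cn=max(cv2.findContours(m,0,2)[0],key=cv2.contourArea); box=cv2.boxPoints(cv2.minAreaRect(cn)); print(box)
print(onz(f,box,20).round(1))
for nme,u in(("carton",(162,237)),("tape",(291,168)),("bottle",(385,252))):
    print(nme,c[u[1],u[0]])
E
```

```text
[244 216   5   6  17] [246.47058824 219.23529412] [576.98582021  88.51116534  79.45504129]
[288 250  24  24 141] [302.34751773 262.19148936] [494.27543691 -15.96154703 177.17094486]
168 186 520 [497.75104024  -6.26812814 177.30671368]
120 140 737 [493.18008357 -45.05967449 130.35248393]
84 98 112 [531.55882166 104.13391599  90.81989802]
45 54 1193 [502.92171648  82.20973364  49.59545523]
54 60 275 [535.36048891  86.84054967  56.77685828]
12 26 6613 [502.18816254  29.51289651  20.01787124]
[[207.52495 296.74283]
 [219.59233 209.48619]
 [346.49493 227.03653]
 [334.42755 314.29315]]
[[ 427.9  171.9   20. ]
 [ 603.5  149.    20. ]
 [ 565.5 -108.8   20. ]
 [ 392.8  -80.7   20. ]]
carton [546.07027065 255.82777959  58.96360445]
tape [691.97803911   1.77629558   1.53917368]
bottle [ 513.6669982  -170.71815879   84.02990821]
```

```bash
sleep 1
```

```text
(no output)
```

View pics/topz.png

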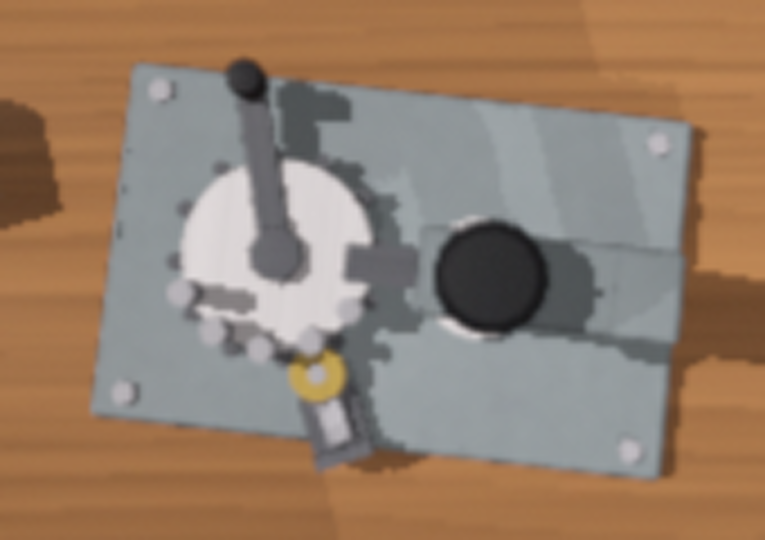

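View pics/sidez.png

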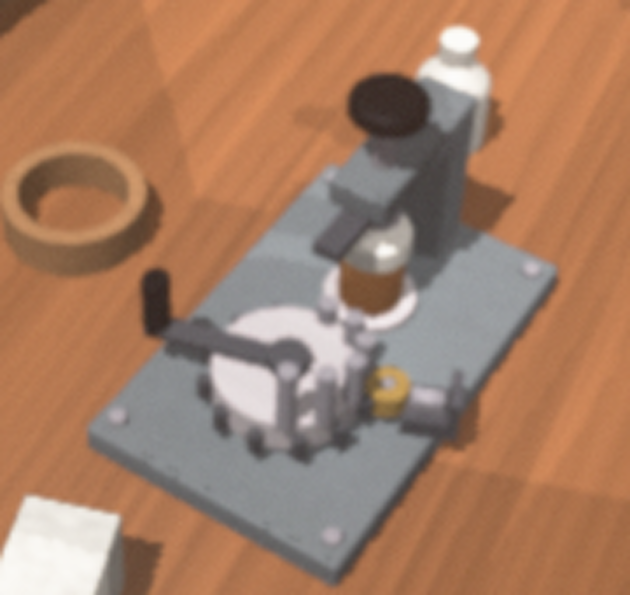

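```bash
python3 - <<'E'
from h import *
f=grab_frame("top"); im=f["img"]
z=lambda l:[(x/4.5+190-.4,y/4.5+200-.4) for x,y in l]
c=onz(f,z([(136,64),(691,124),(660,477),(92,412)]),20); print("corners",c.round(1))
# press x: -80..80, y 112..-142 : order (80,112),(80,-142),(-80,-142),(-80,112)
L=np.array([(80,112),(80,-142),(-80,-142),(-80,112)],float)
def fit(L,W):
    a=L[:,0]+1j*L[:,1]; b=W[:,0]+1j*W[:,1]; am,bm=a.mean(),b.mean()
    s=(np.conj(a-am)*(b-bm)).sum(); th=np.angle(s); o=bm-np.exp(1j*th)*am
    return o,th,np.abs(b-o-np.exp(1j*th)*a)
o,th,r=fit(L,c); print(o,np.degrees(th),r)
hub=onz(f,z([(277,253)]),60)[0]; knob=onz(f,z([(491,276)]),178)[0]; grip=onz(f,z([(245,77)]),90)[0]
print("hub",hub,"knob",knob,"grip",grip)
P=lambda x,y:o+np.exp(1j*th)*(x+1j*y)
print("pred hub",P(0,35),"ram",P(0,-55))
d=hub-knob; print("axis yaw",np.degrees(np.arctan2(d[1],d[0]))-90, np.hypot(*d[:2]))
g=grip-hub; print("grip ang",np.degrees(np.arctan2(g[1],g[0])),np.hypot(*g[:2]))
m=(im.min(2)>150); roi=np.zeros_like(m); roi[225:280,220:285]=1
C=cloud(f); roi2=(abs(C[...,2]-50)<4); ys,xs=np.nonzero(m&roi&roi2)
print(cv2.minEnclosingCircle(np.c_[xs,ys].astype(np.float32)), onz(f,[cv2.minEnclosingCircle(np.c_[xs,ys].astype(np.float32))[0]],50))
g=grab_frame("side"); Cs=cloud(g)
m=(abs(Cs[...,2]-177)<5)&(np.hypot(Cs[...,0]-497,Cs[...,1]+6)<40); print("side knob",m.sum(),Cs[m].mean(0))
m=(Cs[...,2]>65)&(Cs[...,2]<95)&(np.hypot(Cs[...,0]-577,Cs[...,1]-90)<20); print("side grip",m.sum(),Cs[m].mean(0))
E
```

```text
corners [[ 594.6  148.5   20. ]
 [ 565.4 -102.1   20. ]
 [ 409.6  -84.7   20. ]
 [ 438.9  166.9   20. ]]
(503.8584975009117+47.03668341077443j) -6.624395684789075 [1.7385042  1.95875431 1.62330938 1.71567947]
hub [508.29467704  81.46461039  60.        ] knob [497.8364739   -6.82050132 178.        ] grip [581.48973245  92.71784366  90.        ]
pred hub (507.8961011166616+81.80301420713664j) ram (497.51369181901896-7.596122126366183j)
axis yaw -6.755741915459382 88.9023900763119
grip ang 8.740393030879323 74.05505652379796
((250.71014404296875, 256.0144958496094), 21.16261863708496) [[508.04978422  83.06001825  50.        ]]
side knob 306 [494.9586548   -2.56062539 176.48358072]
side grip 113 [578.91345823  97.38377123  82.05396471]
```

```bash
python3 - <<'E'
from h import *
for n in("top","side"):
    f=grab_frame(n);C=cloud(f).reshape(-1,3); C=C[f["depth"].ravel()>0]
    a=np.array([159,-578]);b=np.array([588,50]);d=(b-a)/np.hypot(*(b-a)); t=(C[:,:2]-a)@d; s=abs((C[:,:2]-a)@[-d[1],d[0]])
    for k in range(-50,800,50):
        m=(s<70)&(t>k)&(t<k+50); print(n,k,m.sum(),C[m,2].max().round() if m.any() else None)
E
python3 -m creep '[{"gripper":0,"delta_pos":[0,0,20],"roll":0},{"gripper":0,"delta_pos":[0,0,20],"roll":0},{"gripper":0,"delta_pos":[0,0,0],"roll":0}]' 20
```

```text
top -50 0 None
top 0 0 None
top 50 202 4.0
top 100 1520 36.0
top 150 1752 8.0
top 200 1760 70.0
top 250 2051 70.0
top 300 2080 70.0
top 350 1809 6.0
top 400 1780 6.0
top 450 1749 5.0
top 500 1792 90.0
top 550 1594 135.0
top 600 1730 180.0
top 650 1763 182.0
top 700 1661 115.0
top 750 1665 96.0
side -50 417 307.0
side 0 839 192.0
side 50 1203 209.0
side 100 1421 211.0
side 150 338 209.0
side 200 478 69.0
side 250 820 68.0
side 300 991 68.0
side 350 849 3.0
side 400 904 4.0
side 450 943 4.0
side 500 1005 88.0
side 550 481 132.0
side 600 1015 179.0
side 650 1907 181.0
side 700 923 113.0
side 750 1295 94.0
time: 0.7
eef_pos: [159.1, -579.4, 298.0]
orientation: [-180.0, 0.4, 105.4]
force: [-0.0, 0.2, 1.4]
grip_width: 51.5
```

```bash
python3 -m creep '[{"gripper":0,"delta_pos":[20,30,0],"roll":0},{"gripper":0,"delta_pos":[20,30,0],"roll":0},{"gripper":0,"delta_pos":[20,30,0],"roll":0},{"gripper":0,"delta_pos":[20,30,0],"roll":0},{"gripper":0,"delta_pos":[20,30,0],"roll":0},{"gripper":0,"delta_pos":[20,30,0],"roll":0},{"gripper":0,"delta_pos":[20,30,0],"roll":0},{"gripper":0,"delta_pos":[20,30,0],"roll":0},{"gripper":0,"delta_pos":[20,30,0],"roll":0},{"gripper":0,"delta_pos":[20,30,0],"roll":0},{"gripper":0,"delta_pos":[20,30,0],"roll":0},{"gripper":0,"delta_pos":[0,0,0],"roll":0}]'
```

```text
time: 1.7
eef_pos: [381.8, -244.3, 292.8]
orientation: [179.9, -0.1, 105.7]
force: [0.5, -1.0, -0.5]
grip_width: -0.2
```

```bash
python3 -m creep '[{"gripper":0,"delta_pos":[22,32,0],"roll":-1},{"gripper":0,"delta_pos":[22,32,0],"roll":-1},{"gripper":0,"delta_pos":[22,32,0],"roll":-1},{"gripper":0,"delta_pos":[22,32,0],"roll":-1},{"gripper":0,"delta_pos":[22,32,0],"roll":-1},{"gripper":0,"delta_pos":[22,32,0],"roll":-1},{"gripper":0,"delta_pos":[22,32,0],"roll":-1},{"gripper":0,"delta_pos":[22,32,0],"roll":0},{"gripper":0,"delta_pos":[22,32,0],"roll":0},{"gripper":0,"delta_pos":[8,6,0],"roll":0},{"gripper":0,"delta_pos":[0,0,0],"roll":0},{"gripper":0,"delta_pos":[0,0,0],"roll":0}]'
```

```text
time: 2.7
eef_pos: [585.5, 45.6, 292.6]
orientation: [-179.9, 0.0, 98.4]
force: [-0.5, -0.1, 0.5]
grip_width: 0.2
```

```bash
python3 -m creep '[{"gripper":0,"delta_pos":[1,2,-30],"roll":0},{"gripper":0,"delta_pos":[1,2,-30],"roll":0},{"gripper":0,"delta_pos":[0,0,-30],"roll":0},{"gripper":0,"delta_pos":[0,0,-30],"roll":0},{"gripper":0,"delta_pos":[0,0,-20],"roll":0},{"gripper":0,"delta_pos":[0,0,-20],"roll":0},{"gripper":0,"delta_pos":[0,0,0],"roll":0}]'
python3 - <<'E'
from h import *
for n in("side","wrist","top"):
    f=grab_frame(n); cv2.imwrite(f"pics/{n}1.png",f["img"][:,:,::-1])
E
```

```text
time: 3.28
eef_pos: [584.8, 48.0, 129.0]
orientation: [-179.6, -0.0, 98.3]
force: [-1.1, 0.2, -1.6]
grip_width: 0.2
```

View pics/side1.png

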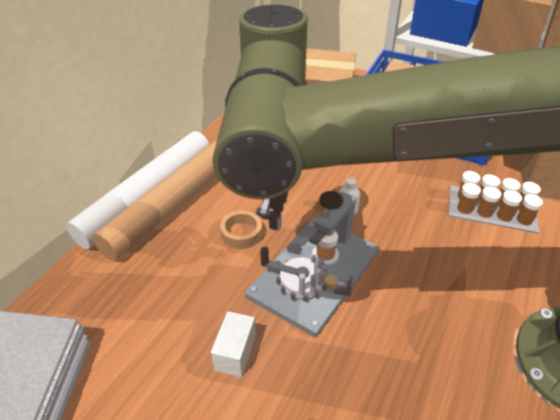

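View pics/wrist1.png

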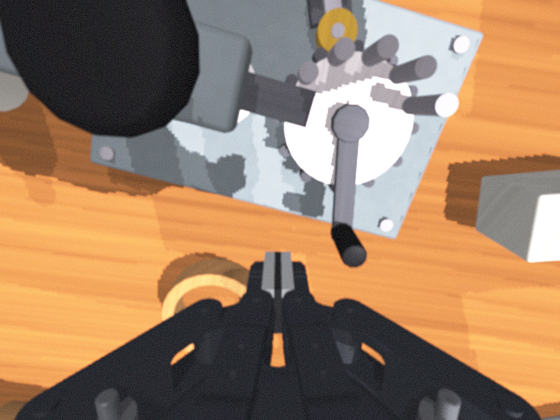

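```bash
python3 -m creep '[{"gripper":0,"delta_pos":[3,0,-20],"roll":0},{"gripper":0,"delta_pos":[0,0,-15],"roll":0},{"gripper":0,"delta_pos":[0,0,-4],"roll":0},{"gripper":0,"delta_pos":[0,0,0],"roll":0},{"gripper":0,"delta_pos":[0,0,0],"roll":0}]'
python3 - <<'E'
from h import *
for n in("wrist",):
    f=grab_frame(n); cv2.imwrite(f"pics/{n}2.png",f["img"][:,:,::-1])
E
```

```text
time: 3.85
eef_pos: [591.1, 49.5, 96.2]
orientation: [179.9, 0.0, 98.4]
force: [-1.0, -0.1, 0.7]
grip_width: 0.1
```

View pics/wrist2.png

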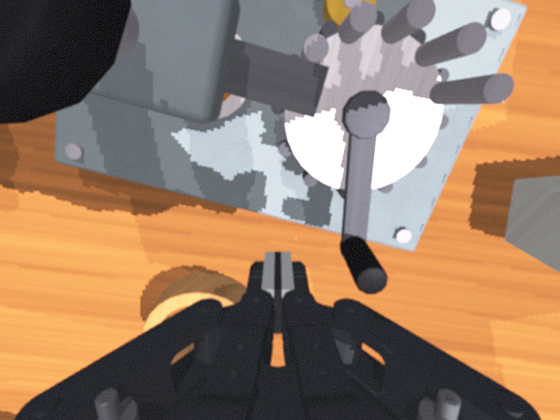

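```bash
python3 -m creep '[{"gripper":0,"delta_pos":[-2,4,-5],"roll":0},{"gripper":0,"delta_pos":[-2,4,-3],"roll":0},{"gripper":0,"delta_pos":[-1,4,0],"roll":0},{"gripper":0,"delta_pos":[0,2,0],"roll":0},{"gripper":0,"delta_pos":[0,0,0],"roll":0},{"gripper":0,"delta_pos":[0,0,0],"roll":0}]'
python3 -m creep '[{"gripper":0,"delta_pos":[0,1.5,0],"roll":0},{"gripper":0,"delta_pos":[0,1.5,0],"roll":0},{"gripper":0,"delta_pos":[0,0,0],"roll":0}]'
```

```text
time: 4.4
eef_pos: [585.4, 63.8, 86.5]
orientation: [180.0, -0.0, 98.4]
force: [0.5, 0.6, 0.5]
grip_width: -0.1
time: 4.65
eef_pos: [585.4, 66.7, 86.3]
orientation: [180.0, -0.0, 98.4]
force: [0.2, 0.3, -0.9]
grip_width: -0.0
```

```bash
python3 -m creep '[{"gripper":0,"delta_pos":[0,1.5,0],"roll":0},{"gripper":0,"delta_pos":[0,1.5,0],"roll":0},{"gripper":0,"delta_pos":[0,0,0],"roll":0}]'
python3 -m creep '[{"gripper":0,"delta_pos":[0,1.5,0],"roll":0},{"gripper":0,"delta_pos":[-0.5,1.5,0],"roll":0},{"gripper":0,"delta_pos":[0,0,0],"roll":0}]'
python3 -m creep '[{"gripper":0,"delta_pos":[0,1.5,0],"roll":0},{"gripper":0,"delta_pos":[-0.5,1.5,0],"roll":0},{"gripper":0,"delta_pos":[0,0,0],"roll":0}]'
```

```text
time: 4.9
eef_pos: [585.4, 69.8, 86.2]
orientation: [-180.0, -0.0, 98.4]
force: [0.0, 0.9, 0.1]
grip_width: 0.1
time: 5.15
eef_pos: [585.0, 72.4, 86.3]
orientation: [180.0, 0.0, 98.4]
force: [1.0, -1.1, -0.8]
grip_width: 0.1
time: 5.4
eef_pos: [584.6, 75.4, 86.4]
orientation: [180.0, 0.0, 98.4]
force: [3.0, -3.0, 0.5]
grip_width: -0.3
```

```bash
python3 - <<'E'
from h import *
for n in("wrist","top"):
    f=grab_frame(n); 
    im=f["img"]
    cv2.imwrite(f"pics/{n}3.png",cv2.resize(im[180:390,180:460],None,fx=2.8,fy=2.8)[:,:,::-1] if n=="wrist" else im[:,:,::-1])
print(readout.observe()["force"],readout.observe()["ft_torque"])
E
```

```text
[ 2.43668464 -3.37433416 -0.19317955] [-1.15872116 -0.93543747 -0.05279693]
```

View pics/wrist3.png

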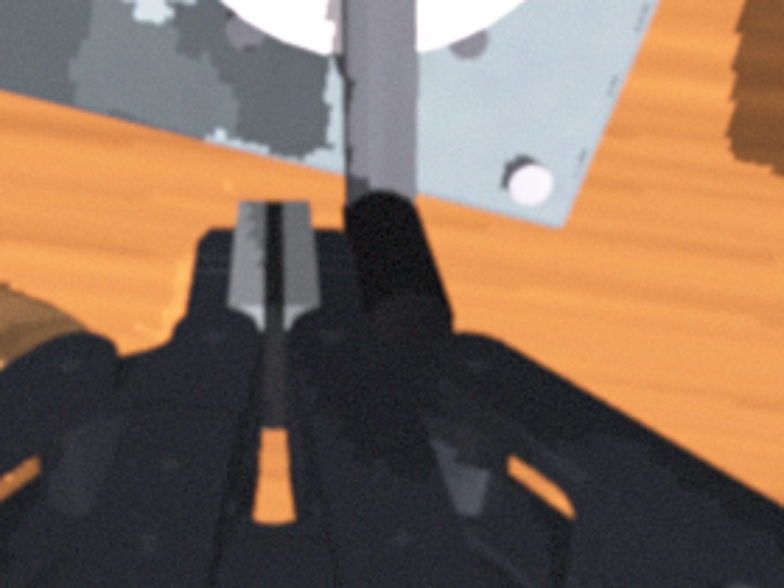

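View pics/top3.png

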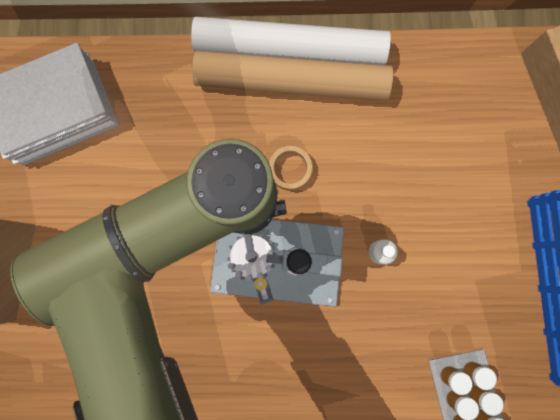

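```bash
python3 -m creep '[{"gripper":0,"delta_pos":[0.5,-3,0],"roll":0},{"gripper":0,"delta_pos":[-2.5,-0.5,0],"roll":0},{"gripper":0,"delta_pos":[-2.5,-0.5,0],"roll":0},{"gripper":0,"delta_pos":[0,0,0],"roll":0},{"gripper":0,"delta_pos":[0,0,0],"roll":0}]'
python3 -m creep '[{"gripper":0,"delta_pos":[-0.2,1.5,0],"roll":0},{"gripper":0,"delta_pos":[-0.2,1.5,0],"roll":0},{"gripper":0,"delta_pos":[-0.2,1,0],"roll":0},{"gripper":0,"delta_pos":[0,0,0],"roll":0}]'
```

```text
time: 5.92
eef_pos: [579.4, 71.6, 86.2]
orientation: [-180.0, -0.0, 98.4]
force: [-0.4, -2.3, 0.5]
grip_width: 0.1
time: 6.25
eef_pos: [579.1, 75.7, 86.2]
orientation: [-180.0, 0.0, 98.4]
force: [-0.3, -3.4, -0.0]
grip_width: -0.4
```

```bash
python3 - <<'E'
import numpy as np
a=np.radians(np.arange(-5,112,2)); x=508+71.4*np.cos(a); y=82+71.4*np.sin(a)
for i in range(len(a)-1): print(round(np.degrees(a[i])),"->",x[i].round(1),y[i].round(1),"d",(x[i+1]-x[i]).round(1),(y[i+1]-y[i]).round(1), end="\n" if i%2 else "  | ")
E
```

```text
-5 -> 579.1 75.8 d 0.2 2.5  | -3 -> 579.3 78.3 d 0.1 2.5
-1 -> 579.4 80.8 d 0.0 2.5  | 1 -> 579.4 83.2 d -0.1 2.5
3 -> 579.3 85.7 d -0.2 2.5  | 5 -> 579.1 88.2 d -0.3 2.5
7 -> 578.9 90.7 d -0.3 2.5  | 9 -> 578.5 93.2 d -0.4 2.5
11 -> 578.1 95.6 d -0.5 2.4  | 13 -> 577.6 98.1 d -0.6 2.4
15 -> 577.0 100.5 d -0.7 2.4  | 17 -> 576.3 102.9 d -0.8 2.4
19 -> 575.5 105.2 d -0.9 2.3  | 21 -> 574.7 107.6 d -0.9 2.3
23 -> 573.7 109.9 d -1.0 2.3  | 25 -> 572.7 112.2 d -1.1 2.2
27 -> 571.6 114.4 d -1.2 2.2  | 29 -> 570.4 116.6 d -1.2 2.2
31 -> 569.2 118.8 d -1.3 2.1  | 33 -> 567.9 120.9 d -1.4 2.1
35 -> 566.5 123.0 d -1.5 2.0  | 37 -> 565.0 125.0 d -1.5 2.0
39 -> 563.5 126.9 d -1.6 1.9  | 41 -> 561.9 128.8 d -1.7 1.9
43 -> 560.2 130.7 d -1.7 1.8  | 45 -> 558.5 132.5 d -1.8 1.7
47 -> 556.7 134.2 d -1.9 1.7  | 49 -> 554.8 135.9 d -1.9 1.6
51 -> 552.9 137.5 d -2.0 1.5  | 53 -> 551.0 139.0 d -2.0 1.5
55 -> 549.0 140.5 d -2.1 1.4  | 57 -> 546.9 141.9 d -2.1 1.3
59 -> 544.8 143.2 d -2.2 1.2  | 61 -> 542.6 144.4 d -2.2 1.2
63 -> 540.4 145.6 d -2.2 1.1  | 65 -> 538.2 146.7 d -2.3 1.0
67 -> 535.9 147.7 d -2.3 0.9  | 69 -> 533.6 148.7 d -2.3 0.9
71 -> 531.2 149.5 d -2.4 0.8  | 73 -> 528.9 150.3 d -2.4 0.7
75 -> 526.5 151.0 d -2.4 0.6  | 77 -> 524.1 151.6 d -2.4 0.5
79 -> 521.6 152.1 d -2.5 0.4  | 81 -> 519.2 152.5 d -2.5 0.3
83 -> 516.7 152.9 d -2.5 0.3  | 85 -> 514.2 153.1 d -2.5 0.2
87 -> 511.7 153.3 d -2.5 0.1  | 89 -> 509.2 153.4 d -2.5 0.0
91 -> 506.8 153.4 d -2.5 -0.1  | 93 -> 504.3 153.3 d -2.5 -0.2
95 -> 501.8 153.1 d -2.5 -0.3  | 97 -> 499.3 152.9 d -2.5 -0.3
99 -> 496.8 152.5 d -2.5 -0.4  | 101 -> 494.4 152.1 d -2.4 -0.5
103 -> 491.9 151.6 d -2.4 -0.6  | 105 -> 489.5 151.0 d -2.4 -0.7
107 -> 487.1 150.3 d -2.4 -0.8  | 109 -> 484.8 149.5 d -2.3 -0.9
```

```bash
python3 -m creep '[{"gripper":0,"delta_pos":[0.2,2.5,0],"roll":2},{"gripper":0,"delta_pos":[0.1,2.5,0],"roll":2},{"gripper":0,"delta_pos":[0,2.5,0],"roll":2},{"gripper":0,"delta_pos":[0,0,0],"roll":0}]'
python3 -m creep '[{"gripper":0,"delta_pos":[-0.1,2.5,0],"roll":2},{"gripper":0,"delta_pos":[-0.2,2.5,0],"roll":2},{"gripper":0,"delta_pos":[0,0,0],"roll":0}]'
```

```text
time: 6.58
eef_pos: [579.5, 83.7, 86.1]
orientation: [-180.0, -0.0, 104.5]
force: [-0.2, -1.7, -0.2]
grip_width: -0.1
time: 6.83
eef_pos: [579.3, 88.9, 86.2]
orientation: [180.0, -0.1, 108.4]
force: [-0.5, -0.4, -1.2]
grip_width: 0.2
```

```bash
python3 - <<'E'
from h import *
f=grab_frame("wrist"); im=f["img"]; cv2.imwrite("pics/w4.png",im[:,:,::-1]); 
f=grab_frame("side"); im=f["img"]; cv2.imwrite("pics/s4.png",cv2.resize(im[180:340,200:400],None,fx=3.5,fy=3.5)[:,:,::-1])
E
```

```text
(no output)
```

View pics/w4.png

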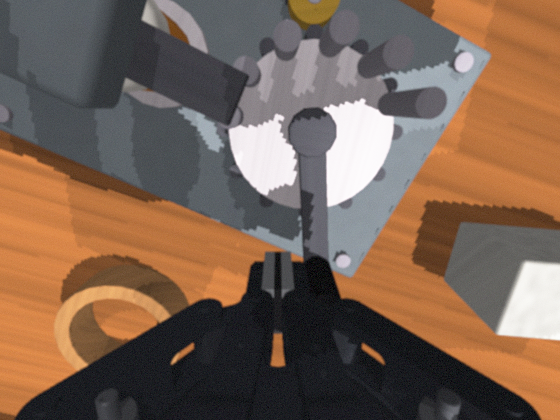

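View pics/s4.png

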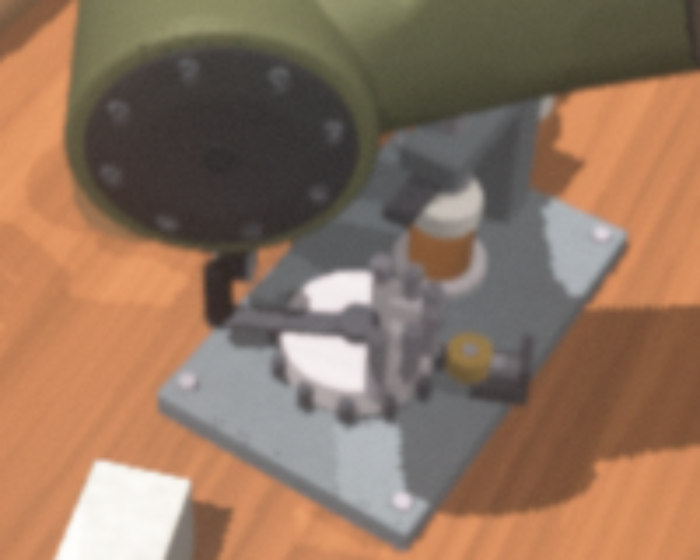

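```bash
python3 - <<'E'
from h import *
f=grab_frame("wrist")
h=onz(f,[(312,132)],60)[0]; g=onz(f,[(314,225)],56)[0]; d=g-h; print(h,g,np.degrees(np.arctan2(d[1],d[0])))
E
python3 -m creep '[{"gripper":0,"delta_pos":[-0.1,1.3,0],"roll":1},{"gripper":0,"delta_pos":[-0.2,1.3,0],"roll":1},{"gripper":0,"delta_pos":[0,0,0],"roll":0},{"gripper":0,"delta_pos":[0,0,0],"roll":0}]'
python3 - <<'E'
from h import *
f=grab_frame("wrist"); im=f["img"]; cv2.imwrite("pics/w5.png",im[:,:,::-1]); 
E
```

```text
[506.55417563  82.55615221  60.        ] [552.19151055 101.15350332  56.        ] 22.17104328063123
time: 7.32
eef_pos: [578.9, 90.8, 86.2]
orientation: [-180.0, -0.0, 110.4]
force: [0.3, 0.2, 0.1]
grip_width: -0.0
```

View pics/w5.png

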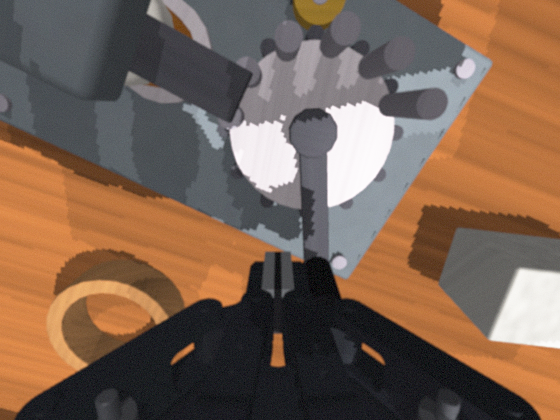

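```bash
python3 -m creep '[{"gripper":0,"delta_pos":[-0.3,2.5,0],"roll":2},{"gripper":0,"delta_pos":[-0.4,2.5,0],"roll":2},{"gripper":0,"delta_pos":[0,0,0],"roll":0},{"gripper":0,"delta_pos":[0,0,0],"roll":0}]'
python3 - <<'E'
from h import *
f=grab_frame("wrist"); im=f["img"]; cv2.imwrite("pics/w6.png",im[:,:,::-1]); 
E
```

```text
time: 7.7
eef_pos: [578.3, 95.7, 86.3]
orientation: [-180.0, -0.0, 114.3]
force: [-0.3, -0.0, 0.8]
grip_width: 0.2
```

View pics/w6.png

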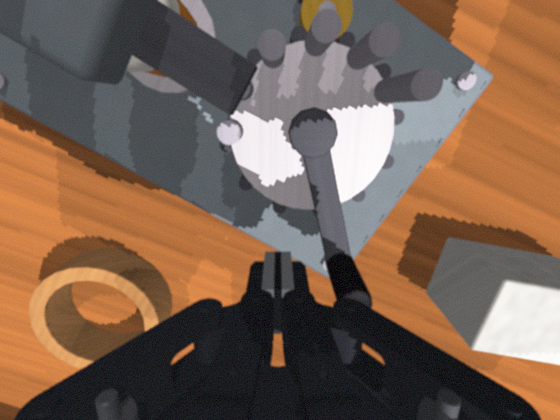

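```bash
python3 -m creep '[{"gripper":0,"delta_pos":[-0.5,2.4,0],"roll":2},{"gripper":0,"delta_pos":[-0.6,2.4,0],"roll":2},{"gripper":0,"delta_pos":[-0.7,2.4,0],"roll":2},{"gripper":0,"delta_pos":[-0.8,2.4,0],"roll":2},{"gripper":0,"delta_pos":[-0.9,2.3,0],"roll":2},{"gripper":0,"delta_pos":[-0.9,2.3,0],"roll":2},{"gripper":0,"delta_pos":[-1,2.3,0],"roll":2},{"gripper":0,"delta_pos":[-1.1,2.2,0],"roll":2},{"gripper":0,"delta_pos":[0,0,0],"roll":0}]'
python3 -m creep '[{"gripper":0,"delta_pos":[-1.2,2.2,0],"roll":2},{"gripper":0,"delta_pos":[-1.2,2.2,0],"roll":2},{"gripper":0,"delta_pos":[-1.3,2.1,0],"roll":2},{"gripper":0,"delta_pos":[0,0,0],"roll":0}]'
python3 -m creep '[{"gripper":0,"delta_pos":[-1.4,2.1,0],"roll":2},{"gripper":0,"delta_pos":[-1.5,2,0],"roll":2},{"gripper":0,"delta_pos":[0,0,0],"roll":0}]'
```

```text
time: 8.5
eef_pos: [572.0, 114.0, 86.3]
orientation: [180.0, 0.0, 130.4]
force: [0.8, -1.9, 0.3]
grip_width: -0.0
time: 8.83
eef_pos: [568.0, 120.9, 86.2]
orientation: [180.0, -0.0, 136.4]
force: [0.4, 0.4, -0.7]
grip_width: -0.1
time: 9.08
eef_pos: [565.0, 125.2, 86.3]
orientation: [180.0, -0.0, 140.4]
force: [-0.7, -0.4, 0.3]
grip_width: -0.2
```

```bash
python3 -m creep '[{"gripper":0,"delta_pos":[-1.5,2,0],"roll":2},{"gripper":0,"delta_pos":[-1.6,1.9,0],"roll":2},{"gripper":0,"delta_pos":[0,0,0],"roll":0},{"gripper":0,"delta_pos":[0,0,0],"roll":0}]'
python3 - <<'E'
from h import *
f=grab_frame("wrist"); im=f["img"]; cv2.imwrite("pics/w7.png",im[:,:,::-1]); 
E
```

```text
time: 9.42
eef_pos: [562.0, 128.8, 86.3]
orientation: [-180.0, -0.0, 144.3]
force: [0.3, -1.1, -0.3]
grip_width: -0.1
```

View pics/w7.png

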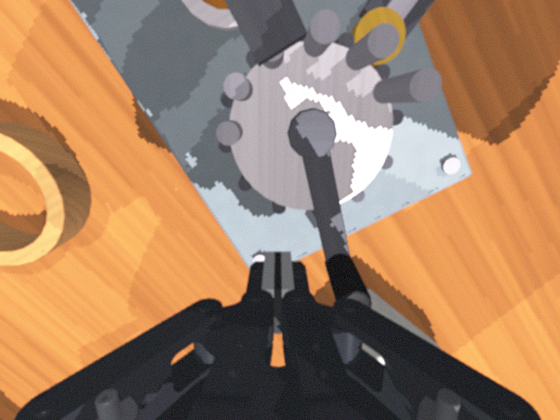

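```bash
python3 -m creep '[{"gripper":0,"delta_pos":[-1.7,1.9,0],"roll":2},{"gripper":0,"delta_pos":[-1.7,1.8,0],"roll":2},{"gripper":0,"delta_pos":[-1.8,1.7,0],"roll":2},{"gripper":0,"delta_pos":[-1.9,1.7,0],"roll":2},{"gripper":0,"delta_pos":[-1.9,1.6,0],"roll":2},{"gripper":0,"delta_pos":[-2,1.5,0],"roll":2},{"gripper":0,"delta_pos":[-2,1.5,0],"roll":2},{"gripper":0,"delta_pos":[-2.1,1.4,0],"roll":2},{"gripper":0,"delta_pos":[0,0,0],"roll":0}]'
python3 -m creep '[{"gripper":0,"delta_pos":[-2.1,1.3,0],"roll":2},{"gripper":0,"delta_pos":[-2.2,1.2,0],"roll":2},{"gripper":0,"delta_pos":[-2.2,1.2,0],"roll":2},{"gripper":0,"delta_pos":[-2.2,1.1,0],"roll":2},{"gripper":0,"delta_pos":[0,0,0],"roll":0}]'
python3 -m creep '[{"gripper":0,"delta_pos":[-2.3,1,0],"roll":2},{"gripper":0,"delta_pos":[-2.3,0.9,0],"roll":2},{"gripper":0,"delta_pos":[-2.3,0.9,0],"roll":2},{"gripper":0,"delta_pos":[0,0,0],"roll":0},{"gripper":0,"delta_pos":[0,0,0],"roll":0}]'
python3 - <<'E'
from h import *
f=grab_frame("wrist"); im=f["img"]; cv2.imwrite("pics/w8.png",im[:,:,::-1]); 
E
```

```text
time: 10.22
eef_pos: [547.2, 141.8, 86.3]
orientation: [180.0, 0.0, 160.4]
force: [2.6, -0.8, -0.5]
grip_width: -0.1
time: 10.63
eef_pos: [538.1, 146.8, 86.3]
orientation: [180.0, -0.0, 168.4]
force: [0.1, -0.5, 0.7]
grip_width: 0.3
time: 11.05
eef_pos: [531.4, 149.5, 86.3]
orientation: [180.0, -0.0, 174.3]
force: [0.4, 0.5, -0.4]
grip_width: -0.5
```

View pics/w8.png

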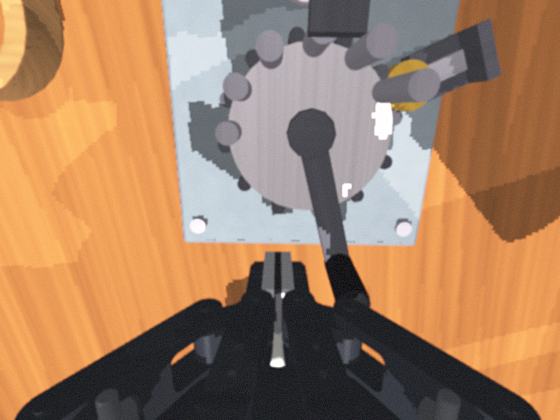

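```bash
python3 -m creep '[{"gripper":0,"delta_pos":[-2.4,0.8,0],"roll":2},{"gripper":0,"delta_pos":[-2.4,0.7,0],"roll":2},{"gripper":0,"delta_pos":[-2.4,0.6,0],"roll":2},{"gripper":0,"delta_pos":[-2.4,0.5,0],"roll":2},{"gripper":0,"delta_pos":[-2.5,0.4,0],"roll":2},{"gripper":0,"delta_pos":[-2.5,0.3,0],"roll":2},{"gripper":0,"delta_pos":[-2.5,0.3,0],"roll":2},{"gripper":0,"delta_pos":[-2.5,0.2,0],"roll":2},{"gripper":0,"delta_pos":[0,0,0],"roll":0}]'
python3 -m creep '[{"gripper":0,"delta_pos":[-2.5,0.1,0],"roll":2},{"gripper":0,"delta_pos":[-2.5,0,0],"roll":2},{"gripper":0,"delta_pos":[-2.5,-0.1,0],"roll":2},{"gripper":0,"delta_pos":[-2.5,-0.2,0],"roll":2},{"gripper":0,"delta_pos":[0,0,0],"roll":0}]'
python3 -m creep '[{"gripper":0,"delta_pos":[-2.5,-0.3,0],"roll":2},{"gripper":0,"delta_pos":[-2.5,-0.3,0],"roll":2},{"gripper":0,"delta_pos":[0,0,0],"roll":0},{"gripper":0,"delta_pos":[0,0,0],"roll":0}]'
python3 - <<'E'
from h import *
f=grab_frame("wrist"); im=f["img"]; cv2.imwrite("pics/w9.png",im[:,:,::-1]); 
E
```

```text
time: 11.85
eef_pos: [512.1, 153.4, 86.4]
orientation: [180.0, 0.0, -169.6]
force: [2.6, -0.3, -0.9]
grip_width: 0.1
time: 12.27
eef_pos: [501.6, 153.1, 86.3]
orientation: [180.0, -0.0, -161.7]
force: [-0.5, 0.2, -0.4]
grip_width: -0.2
time: 12.6
eef_pos: [496.8, 152.6, 86.3]
orientation: [180.0, -0.0, -157.8]
force: [-1.0, 0.0, -0.2]
grip_width: -0.0
```

View pics/w9.png

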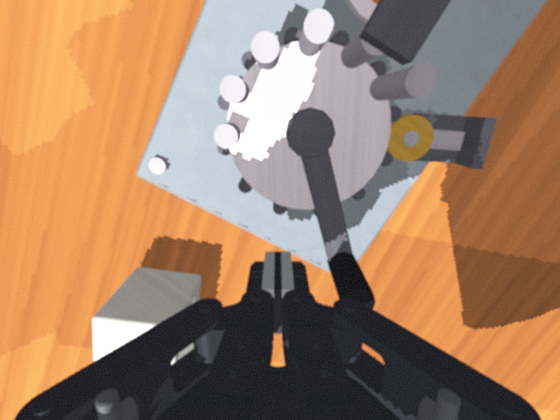

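```bash
python3 - <<'E'
from h import *
f=grab_frame("wrist")
h=onz(f,[(311,131)],60)[0]; g=onz(f,[(337,238)],56)[0]; d=g-h; print(h,g,np.degrees(np.arctan2(d[1],d[0])))
E
python3 -m creep '[{"gripper":0,"delta_pos":[4,3,0],"roll":0},{"gripper":0,"delta_pos":[4,3,0],"roll":0},{"gripper":0,"delta_pos":[4,3,5],"roll":0},{"gripper":0,"delta_pos":[0,0,25],"roll":0},{"gripper":0,"delta_pos":[0,0,35],"roll":0},{"gripper":0,"delta_pos":[0,0,35],"roll":0},{"gripper":0,"delta_pos":[0,0,35],"roll":0},{"gripper":0,"delta_pos":[0,0,10],"roll":0},{"gripper":0,"delta_pos":[0,0,0],"roll":0},{"gripper":0,"delta_pos":[0,0,0],"roll":0}]'
python3 - <<'E'
from h import *
f=grab_frame("wrist"); cv2.imwrite("pics/w10.png",f["img"][:,:,::-1])
E
```

```text
[507.17622919  81.86084678  60.        ] [470.00608186 128.60941882  56.        ] 128.48847859526236
time: 13.53
eef_pos: [509.2, 162.1, 232.0]
orientation: [180.0, 0.1, -157.6]
force: [0.2, -0.3, -0.3]
grip_width: 0.1
```

View pics/w10.png

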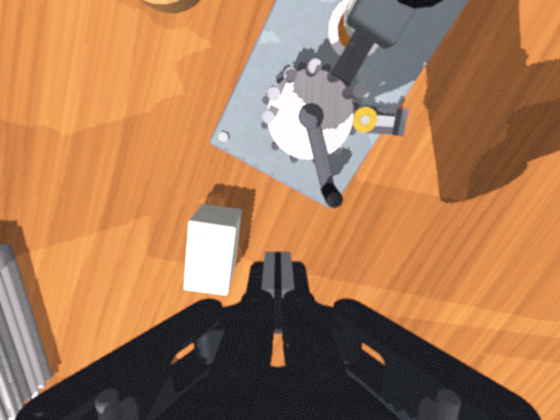

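```bash
python3 -m creep '[{"gripper":0,"delta_pos":[-2,-28,0],"roll":0},{"gripper":0,"delta_pos":[-2,-28,0],"roll":0},{"gripper":0,"delta_pos":[-2,-28,0],"roll":0},{"gripper":0,"delta_pos":[-2,-28,0],"roll":0},{"gripper":0,"delta_pos":[-2,-28,0],"roll":0},{"gripper":0,"delta_pos":[-2,-29,0],"roll":0},{"gripper":0,"delta_pos":[0,0,0],"roll":0},{"gripper":0,"delta_pos":[0,0,0],"roll":0}]'
python3 - <<'E'
from h import *
f=grab_frame("wrist"); cv2.imwrite("pics/w11.png",f["img"][:,:,::-1])
p=proj(f,[[497.6,-7.2,178]]);print(p)
C=cloud(f); m=(abs(C[...,2]-178)<4)&(np.hypot(C[...,0]-497,C[...,1]+7)<35)
print(m.sum(),C[m].min(0),C[m].max(0),np.median(C[m],0))
E
```

```text
time: 14.25
eef_pos: [496.3, -8.7, 230.0]
orientation: [180.0, -0.1, -157.7]
force: [-0.3, 0.1, -0.6]
grip_width: -0.2
[[272.51945769 242.44034852]]
2519 [475.38457426 -28.1737074  174.00251264] [517.94346576  13.02662917 180.40314487] [500.19615667 -11.83147171 177.74312027]
```

View pics/w11.png

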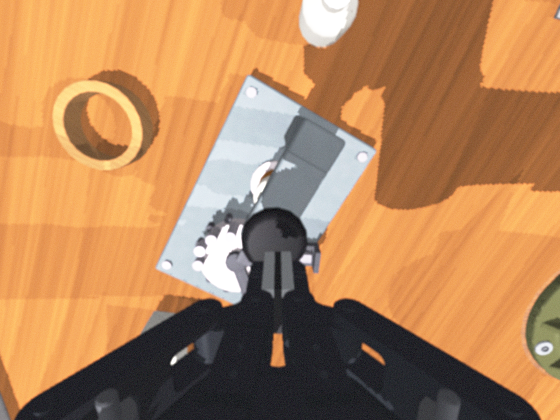

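```bash
python3 -m creep '[{"gripper":0,"delta_pos":[0.5,1,-10],"roll":0},{"gripper":0,"delta_pos":[0,0,-8],"roll":0},{"gripper":0,"delta_pos":[0,0,-4],"roll":0},{"gripper":0,"delta_pos":[0,0,0],"roll":0},{"gripper":0,"delta_pos":[0,0,0],"roll":0}]'
python3 -m creep '[{"gripper":0,"delta_pos":[0,0,-2],"roll":0},{"gripper":0,"delta_pos":[0,0,-2],"roll":0},{"gripper":0,"delta_pos":[0,0,0],"roll":0}]'
python3 -m creep '[{"gripper":0,"delta_pos":[0,0,-2],"roll":0},{"gripper":0,"delta_pos":[0,0,-2],"roll":0},{"gripper":0,"delta_pos":[0,0,0],"roll":0}]'
```

```text
time: 14.72
eef_pos: [497.1, -6.1, 208.7]
orientation: [-180.0, -0.1, -157.5]
force: [-0.5, 0.2, -0.3]
grip_width: 0.3
time: 14.97
eef_pos: [497.2, -6.3, 205.0]
orientation: [180.0, -0.0, -157.6]
force: [-0.5, 0.6, 0.2]
grip_width: -0.2
time: 15.22
eef_pos: [497.1, -6.5, 200.8]
orientation: [180.0, -0.0, -157.6]
force: [0.2, -0.2, -0.1]
grip_width: -0.2
```

```bash
for i in 1 2; do :; done; python3 -m creep '[{"gripper":0,"delta_pos":[0,0,-1.5],"roll":0},{"gripper":0,"delta_pos":[0,0,0],"roll":0}]'
python3 -m creep '[{"gripper":0,"delta_pos":[0,0,-1.5],"roll":0},{"gripper":0,"delta_pos":[0,0,0],"roll":0}]'
python3 -m creep '[{"gripper":0,"delta_pos":[0,0,-2],"roll":0},{"gripper":0,"delta_pos":[0,0,-2],"roll":0},{"gripper":0,"delta_pos":[0,0,0],"roll":0}]'
python3 -m creep '[{"gripper":0,"delta_pos":[0,0,-2],"roll":0},{"gripper":0,"delta_pos":[0,0,-2],"roll":0},{"gripper":0,"delta_pos":[0,0,0],"roll":0}]'
```

```text
time: 15.38
eef_pos: [497.3, -6.5, 200.2]
orientation: [-180.0, 0.0, -157.6]
force: [-1.6, 1.3, 3.7]
grip_width: -0.0
time: 15.55
eef_pos: [497.4, -6.5, 198.8]
orientation: [-180.0, 0.0, -157.6]
force: [-1.0, 0.2, 4.3]
grip_width: -0.2
time: 15.8
eef_pos: [497.4, -6.5, 194.2]
orientation: [-180.0, 0.0, -157.6]
force: [-0.5, 0.7, 4.3]
grip_width: 0.0
time: 16.05
eef_pos: [497.4, -6.5, 190.3]
orientation: [-180.0, 0.0, -157.6]
force: [-0.1, -0.1, 5.4]
grip_width: 0.0
```

```bash
python3 -m creep '[{"gripper":0,"delta_pos":[0,0,-1.5],"roll":0},{"gripper":0,"delta_pos":[0,0,-1.5],"roll":0},{"gripper":0,"delta_pos":[0,0,0],"roll":0}]'
python3 -m creep '[{"gripper":0,"delta_pos":[0,0,-1],"roll":0},{"gripper":0,"delta_pos":[0,0,-1],"roll":0},{"gripper":0,"delta_pos":[0,0,0],"roll":0}]'
python3 -m creep '[{"gripper":0,"delta_pos":[0,0,-0.5],"roll":0},{"gripper":0,"delta_pos":[0,0,-0.5],"roll":0},{"gripper":0,"delta_pos":[0,0,0],"roll":0}]'
```

```text
time: 16.3
eef_pos: [497.4, -6.5, 188.3]
orientation: [-180.0, 0.1, -157.6]
force: [-2.9, 1.1, 8.4]
grip_width: -0.2
time: 16.55
eef_pos: [497.4, -6.5, 186.7]
orientation: [-180.0, 0.1, -157.6]
force: [-2.3, 0.8, 8.7]
grip_width: 0.1
time: 16.8
eef_pos: [497.5, -6.5, 185.8]
orientation: [-180.0, 0.1, -157.6]
force: [-4.4, 0.4, 10.2]
grip_width: -0.1
```

```bash
python3 -m creep '[{"gripper":0,"delta_pos":[0,0,-0.5],"roll":0},{"gripper":0,"delta_pos":[0,0,-0.5],"roll":0},{"gripper":0,"delta_pos":[0,0,0],"roll":0}]'
python3 -m creep '[{"gripper":0,"delta_pos":[0,0,-0.5],"roll":0},{"gripper":0,"delta_pos":[0,0,-0.5],"roll":0},{"gripper":0,"delta_pos":[0,0,0],"roll":0}]'
python3 -m creep '[{"gripper":0,"delta_pos":[0,0,-0.5],"roll":0},{"gripper":0,"delta_pos":[0,0,0],"roll":0}]'
```

```text
time: 17.05
eef_pos: [497.5, -6.5, 184.8]
orientation: [-180.0, 0.1, -157.6]
force: [-3.3, 0.8, 10.5]
grip_width: 0.2
time: 17.3
eef_pos: [497.5, -6.5, 183.8]
orientation: [-180.0, 0.1, -157.6]
force: [-3.6, 1.4, 11.1]
grip_width: -0.2
time: 17.47
eef_pos: [497.5, -6.5, 183.4]
orientation: [-180.0, 0.1, -157.6]
force: [-4.2, 0.7, 9.6]
grip_width: -0.2
```

```bash
python3 -m creep '[{"gripper":0,"delta_pos":[0,0,-0.5],"roll":0},{"gripper":0,"delta_pos":[0,0,0],"roll":0}]'
python3 -m creep '[{"gripper":0,"delta_pos":[0,0,-0.4],"roll":0},{"gripper":0,"delta_pos":[0,0,0],"roll":0}]'
python3 -m creep '[{"gripper":0,"delta_pos":[0,0,-0.3],"roll":0},{"gripper":0,"delta_pos":[0,0,0],"roll":0}]'
```

```text
time: 17.63
eef_pos: [497.5, -6.5, 182.9]
orientation: [-180.0, 0.1, -157.6]
force: [-4.3, 0.7, 10.2]
grip_width: 0.3
time: 17.8
eef_pos: [497.5, -6.5, 182.5]
orientation: [-180.0, 0.1, -157.6]
force: [-3.8, 1.1, 10.3]
grip_width: 0.1
time: 17.97
eef_pos: [497.5, -6.5, 182.2]
orientation: [-180.0, 0.1, -157.6]
force: [-4.4, 2.1, 11.2]
grip_width: 0.1
```

```bash
python3 -m creep '[{"gripper":0,"delta_pos":[0,0,-0.3],"roll":0},{"gripper":0,"delta_pos":[0,0,0],"roll":0}]'
python3 -m creep '[{"gripper":0,"delta_pos":[0,0,-0.3],"roll":0},{"gripper":0,"delta_pos":[0,0,0],"roll":0}]'
python3 - <<'E'
from h import *
f=grab_frame("side"); cv2.imwrite("pics/s12.png",cv2.resize(f["img"][170:340,220:400],None,fx=3.5,fy=3.5)[:,:,::-1])
print(readout.observe()["force"],readout.observe()["eef_pos"])
E
```

```text
time: 18.13
eef_pos: [497.5, -6.5, 182.1]
orientation: [-180.0, 0.1, -157.6]
force: [-4.9, 0.8, 10.7]
grip_width: 0.1
time: 18.3
eef_pos: [497.5, -6.5, 182.1]
orientation: [-179.9, 0.1, -157.6]
force: [-5.1, 2.1, 12.2]
grip_width: -0.3
[-5.08277703  0.3598295  12.35126764] [497.47273795  -6.52399047 182.07237139]
```

View pics/s12.png

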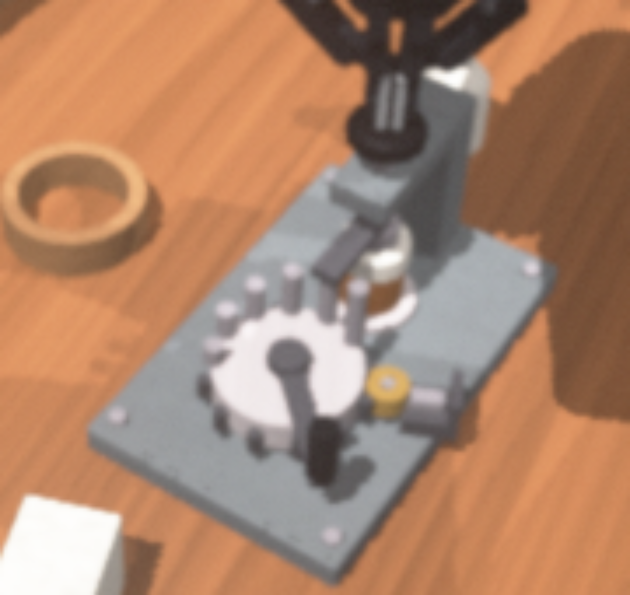

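```bash
python3 -m creep '[{"gripper":0,"delta_pos":[0,0,-0.4],"roll":0},{"gripper":0,"delta_pos":[0,0,0],"roll":0}]'
python3 -m creep '[{"gripper":0,"delta_pos":[0,0,-0.4],"roll":0},{"gripper":0,"delta_pos":[0,0,0],"roll":0}]'
python3 -m creep '[{"gripper":0,"delta_pos":[0,0,-0.4],"roll":0},{"gripper":0,"delta_pos":[0,0,0],"roll":0}]'
```

```text
time: 18.52
eef_pos: [497.5, -6.6, 182.0]
orientation: [-179.9, 0.1, -157.6]
force: [-6.1, 1.6, 14.9]
grip_width: -0.4
time: 18.68
eef_pos: [497.5, -6.6, 182.0]
orientation: [-179.9, 0.1, -157.6]
force: [-7.7, 2.8, 15.5]
grip_width: 0.4
time: 18.85
eef_pos: [497.5, -6.6, 181.9]
orientation: [-179.9, 0.1, -157.6]
force: [-8.4, 2.1, 17.0]
grip_width: 0.4
```

```bash
python3 -m creep '[{"gripper":0,"delta_pos":[0,0,0],"roll":0},{"gripper":0,"delta_pos":[0,0,0],"roll":0},{"gripper":0,"delta_pos":[0,0,0],"roll":0},{"gripper":0,"delta_pos":[0,0,0],"roll":0},{"gripper":0,"delta_pos":[0,0,0],"roll":0},{"gripper":0,"delta_pos":[0,0,0],"roll":0},{"gripper":0,"delta_pos":[0,0,0],"roll":0},{"gripper":0,"delta_pos":[0,0,0],"roll":0},{"gripper":0,"delta_pos":[0,0,0],"roll":0},{"gripper":0,"delta_pos":[0,0,0],"roll":0},{"gripper":0,"delta_pos":[0,0,0],"roll":0},{"gripper":0,"delta_pos":[0,0,0],"roll":0}]'
python3 -m creep '[{"gripper":0,"delta_pos":[0,0,1],"roll":0},{"gripper":0,"delta_pos":[0,0,2],"roll":0},{"gripper":0,"delta_pos":[0,0,3],"roll":0},{"gripper":0,"delta_pos":[0,0,3],"roll":0},{"gripper":0,"delta_pos":[0,0,3],"roll":0},{"gripper":0,"delta_pos":[0,0,3],"roll":0},{"gripper":0,"delta_pos":[0,0,4],"roll":0},{"gripper":0,"delta_pos":[0,0,4],"roll":0},{"gripper":0,"delta_pos":[0,0,10],"roll":0},{"gripper":0,"delta_pos":[0,0,20],"roll":0},{"gripper":0,"delta_pos":[0,0,20],"roll":0},{"gripper":0,"delta_pos":[0,0,0],"roll":0}]'
python3 -m creep '[{"gripper":0,"delta_pos":[20,-20,10],"roll":0},{"gripper":0,"delta_pos":[20,-25,0],"roll":0},{"gripper":0,"delta_pos":[20,-25,0],"roll":0},{"gripper":0,"delta_pos":[10,-25,0],"roll":0},{"gripper":0,"delta_pos":[0,-25,0],"roll":0},{"gripper":0,"delta_pos":[0,-25,0],"roll":0},{"gripper":0,"delta_pos":[0,0,0],"roll":0},{"gripper":0,"delta_pos":[0,0,0],"roll":0}]'
python3 - <<'E'
from h import *
f=grab_frame("side"); cv2.imwrite("pics/s13.png",f["img"][:,:,::-1]);cv2.imwrite("pics/s13z.png",cv2.resize(f["img"][170:340,220:400],None,fx=3.5,fy=3.5)[:,:,::-1])
f=grab_frame("top"); cv2.imwrite("pics/t13.png",f["img"][:,:,::-1])
E
```

```text
time: 19.85
eef_pos: [497.5, -6.6, 181.9]
orientation: [-179.9, 0.1, -157.6]
force: [-7.8, 1.6, 17.7]
grip_width: -0.1
time: 20.85
eef_pos: [498.2, -6.5, 256.0]
orientation: [-179.9, 0.3, -157.6]
force: [-0.4, 0.2, 1.2]
grip_width: -0.2
time: 21.52
eef_pos: [567.0, -152.3, 260.8]
orientation: [179.9, -0.1, -157.7]
force: [0.4, -0.1, -0.8]
grip_width: 0.1
```

View pics/s13z.png

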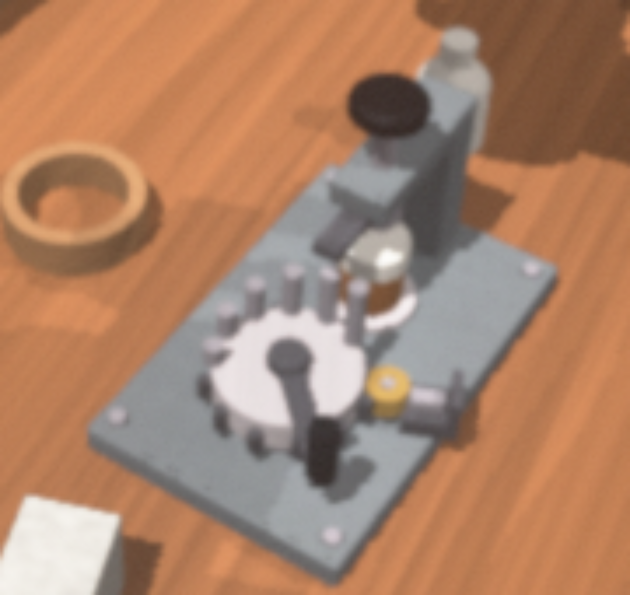

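View pics/t13.png

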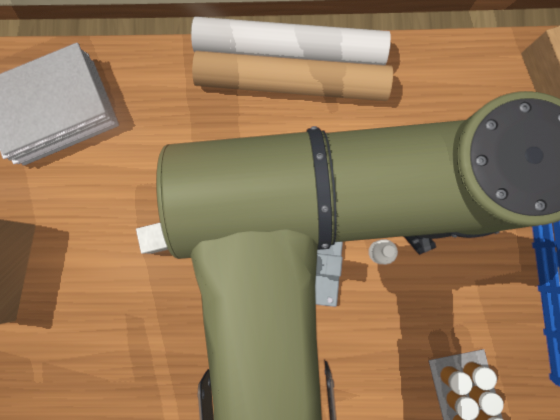

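```bash
python3 - <<'E'
from h import *
f=grab_frame("side");C=cloud(f); m=(C[...,2]>172)&(C[...,2]<184)&(np.hypot(C[...,0]-497,C[...,1]+6)<40); print("knob",np.percentile(C[m][:,2],[50,90]),m.sum())
a=cv2.imread("pics/side0.png").astype(int); b=f["img"][:,:,::-1].astype(int)
for n,(x0,x1,y0,y1) in dict(tape=(218,266,210,250),carton=(210,258,312,376),bottle=(338,362,176,214)).items():
    A=a[y0:y1,x0:x1].min(2)>150 if n!="tape" else None
    print(n,abs(a[y0:y1,x0:x1]-b[y0:y1,x0:x1]).mean())
print(arm.hand_in())
E
```

```text
knob [176.63630732 178.06803364] 300
tape 13.616493055555555
carton 7.839301215277778
bottle 30.506944444444443
the job is handed in; nothing more can be done
None
```

The press is set to post 5, the cap has been pressed on, and the job is handed in at about 21.5 s.

**Turret:** It started at post 1. I pushed the crank counter-clockwise with the closed fingers through four clicks, looking with the wrist camera after each one. The crank then measured 128.5° in the world frame. That is 120° from its start, so post 5 is under the lug. The highest force I read while pushing was about 4.5 N.

**Ram:** I pressed the knob down about 18 mm until it stopped firmly. The tool stayed near 182 mm while the downward force rose from about 11 to 17–18 N. Sideways force was up to about 8 N, so the total was about 19 N. I held it for about 1 s and then let the ram up smoothly.

**Last checks:**
- **Ram and turret:** The ram is back up, with the knob top at about 178 mm, and the turret is still at post 5.
- **Cap:** It sits visibly lower on the vial. I did not measure its travel directly; I infer it from the lug reaching its stop.
- **Carton, bottle and tape roll:** They look to be where they were, and the gripper was never near them. The before/after image difference was small for the carton, moderate for the tape roll and larger for the bottle. The bottle looks the same in the picture, so I put its difference down to the arm's shadow; I did not measure its position again.

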